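# Shim the clock cradle level

## Task

Level the hinged clock cradle: find out how tall the post under it is, stack on the post those of the coloured shims whose thicknesses together fill the gap, squarely in its middle and flat, then gently swing the raised cradle down until its ball foot rests on the stack and the cradle is level. Let go of everything, and do not disturb the oil bottle, the jar or the screwdriver.

Things in the scene. Friction and masses are not known exactly. Their poses are not given: they have to be found in the camera images.
- stand: Dark steel base plate of the clock cradle's stand, 180 (its x) x 130 x 10 mm, fixed to the bench. Origin: centre of its underside, on the bench; its x points from the cradle's free end towards the hinge, z up. Two pillars at its x = +70 mm carry the cradle's hinge (axis along its y, 80 mm above the bench).
- post_axis (a point): Point on top of the base plate, on the axis of the steel post (34 mm diameter, flat top) standing at the plate's x = -30 mm, 100 mm in front of the hinge axis. The post's top, where the shims go, is 41, 44, 47 or 50 mm above the bench: which one is not told and must be felt for. Spare posts of the other heights in a rack at the far edge are fixed and not needed.
- cradle (a joint): Angle of the hinged cradle (rad): 0 = level, positive = raised; starts at 1.5 to 1.8 (about upright), range -0.40 to 1.95. Its stiff hinge (friction 0.35 N m) keeps it wherever it is left, so it must be led down all the way; up to 5 N at its free end moves it, and it stops hard when its foot meets something.
- cradle_lip (a point): Middle of the cradle's free end, on its upper face, 140 mm from the hinge axis; 84 mm above the bench when level. The cradle is an aluminium plate 80 mm wide, 8 mm thick, mid-plane through the hinge axis. A brass clock movement, 38 mm high, is fixed on its upper face (the far face when upright), 14 to 80 mm from the axis; beyond that the upper face is bare.
- foot (a point): Steel ball foot (14 mm diameter) on the cradle's underside, 100 mm from the hinge axis. This point: its lowest point when the cradle is level, which is then 68 mm above the bench, on the axis of the post.
- shim_red: Loose red shim plate, 40 x 40 mm and 6 mm thick. Origin: centre of its underside; z up. The four shims lie apart on a green mat 250 x 250 mm, 3 mm thick and fixed, so its underside is at first 3 mm above the bench.
- shim_white: Loose white shim plate, 40 x 40 mm and 9 mm thick. Origin: centre of its underside; z up. The four shims lie apart on a green mat 250 x 250 mm, 3 mm thick and fixed, so its underside is at first 3 mm above the bench.
- shim_blue: Loose blue shim plate, 40 x 40 mm and 12 mm thick. Origin: centre of its underside; z up. The four shims lie apart on a green mat 250 x 250 mm, 3 mm thick and fixed, so its underside is at first 3 mm above the bench.
- shim_yellow: Loose yellow shim plate, 40 x 40 mm and 15 mm thick. Origin: centre of its underside; z up. The four shims lie apart on a green mat 250 x 250 mm, 3 mm thick and fixed, so its underside is at first 3 mm above the bench.
- oil_bottle: Bystander: white oil bottle, 34 mm diameter, 85 mm high. Origin: centre of its underside.
- jar: Bystander: amber glass jar, 60 mm diameter, 55 mm high. Origin: centre of its underside.
- screwdriver: Bystander: screwdriver 170 mm long lying on the bench along its x. Origin: near the middle of its length, at bench level.
Not all that is in view belongs to the job. What is meant by the stand is not orange or red, and is the larger of those in its own colour.

How it is judged:
At the end, for the whole second after the job is handed in: The cradle is level to within 0.015 rad (about 1.5 mm at its foot), and its foot rests (at least 0.3 N) on a shim that lies still and flat (within 0.06 rad) and whose centre is within 12 mm of the post's axis (value of joint cradle between -0.015 and 0.015 rad and ((contact force between cradle and shim_red above 0.3 N and horizontal distance between shim_red and post_axis below 0.012 m and angle between shim_red's own z axis and vertical below 0.06 rad and linear speed of shim_red below 0.01 m/s) or (contact force between cradle and shim_white above 0.3 N and horizontal distance between shim_white and post_axis below 0.012 m and angle between shim_white's own z axis and vertical below 0.06 rad and linear speed of shim_white below 0.01 m/s) or (contact force between cradle and shim_blue above 0.3 N and horizontal distance between shim_blue and post_axis below 0.012 m and angle between shim_blue's own z axis and vertical below 0.06 rad and linear speed of shim_blue below 0.01 m/s) or (contact force between cradle and shim_yellow above 0.3 N and horizontal distance between shim_yellow and post_axis below 0.012 m and angle between shim_yellow's own z axis and vertical below 0.06 rad and linear speed of shim_yellow below 0.01 m/s))); the robot touches nothing.
It fails at once if the oil bottle is moved more than 30 mm (distance of oil_bottle from where it was at the start of the episode above 0.03 m).
It fails at once if the jar is moved more than 30 mm (distance of jar from where it was at the start of the episode above 0.03 m).
It fails at once if the screwdriver is moved more than 30 mm (distance of screwdriver from where it was at the start of the episode above 0.03 m).
It fails at once if the cradle is slammed (falls or is swung down faster than 2.5 rad/s) (velocity of joint cradle below -2.5 rad/s).
It also fails if it takes over 72 s, if anything falls off the work surface, if the arm or the gripper's body presses on something with over 40 N, if the wrist force passes 120 N, or if a joint passes its speed limit or range.

## Robot

A 6-joint arm with a two-finger parallel gripper is mounted at the origin on the work surface. World frame = base frame: x ahead of the robot, y to its left, z up, the work surface at z = 0. Lengths are in m, angles in rad, forces in N, time in s.
With the tool pointing down it reaches from about 0.25 to 0.775 m from the base axis. Payload 8.9 kg.
Tool frame: the origin (TCP) lies midway between the tips of the shut fingers; the grasp point (between the pads) lies 19 mm behind it; z points along the fingers, y is the line along which they close (so a half turn about z gives the same grasp; the last joint's range is limited). The gripper opens to 85 mm and grips with 20 to 120 N. Pads are 22 mm wide; open, the fingers measure 114 mm over their backs; the gripper's body (76 mm by 85 mm) begins 54 mm behind the grasp point. The pads swing forward as they close: fully open they stand 13 mm farther back than shut.
Start: joints at [1.079, 0.291, -0.153, 1.127, 0, 1.431], TCP at [0.181, 0.493, 0.231] pointing down, gripper open.
Joint ranges: [-2.52, 2.52], [-0.91, 1.74], [-1.3, 1.37], [-1.96, 2.02], [-1.52, 1.47], [-3.14, 3.14]. Speed limits (rad/s): [2.22, 2.22, 2.79, 3.14, 3.14, 3.14].

## Interface

Orientations are given as [roll, pitch, yaw] about the fixed x, y, z axes, in that order (R = Rz(yaw) Ry(pitch) Rx(roll)).
In Python, from station import * gives the robot as it stands. The module is installed in compiled form; this text tells all that it offers.
- The arm moves only by the shell command python3 -m pendant 'ROWS' [FORCE]. ROWS is JSON, a list of rows, each a list of 3 entries, a list of its own where there are three numbers: the turn, a rotation vector about the tool's x, y, z each as a share of 8 degrees, from -1 to 1, then the shift along the tool's x, y, z each as a share of 0.4 m, from -1 to 1, then the gripper command: -1 is shut, 1 is fully open, values between are in proportion. In form: [[[wx, wy, wz], [tx, ty, tz], gripper], ...]. A call has 1 to 20 rows; each row shifts and turns the commanded pose from where the row before left it, along the tool's axes as they then stand; what a row does not reach is not made up. A row lasts 1/10 s, in which the tool goes at most 50 mm and 8.59 degrees, less where a joint would pass 70% of its speed; a pose out of reach is approached as far as the arm can. A call with a number of a shift or a turn outside -1 to 1 is refused whole. A call with a gripper value outside its range is refused whole. The fingers move at their own pace and stop on an object; FORCE is the grip in N (left out, the last holds). Time passes only in rows, so rows that do not move let the fingers close. It gives the time, the measured TCP pose, the force, the opening and the grip force at its end, in the units of the state.
- get_state(): the state, without advancing time (a new reading comes with each control period).
- camera(name): name is "scene" or "top"; returns the picture (400x640x3 uint8, red, green, blue); there is no depth.
- camera_params(name): a dict with "vfov" (degrees; the focal length in pixels is half the picture's height over the tangent of half this angle, whatever the lens; pixels are square), "cx", "cy" (the principal point, pixels), "k1" (the pictures are not rectified: a ray, as slopes to the right and down, at radius r is drawn at 1 + k1 r^2 times it, then the intrinsics apply), "extrinsics" (4x4, takes a point from world to camera coordinates). Camera axes: x right, y down, z forward; pixel columns grow to the right and rows downward; lengths in m; the calibration is good to about 2 mm. A picture is of the moment at which its call begins. camera_params takes no time and is no camera call.
- finish_job(): hands the job in; it is judged then, once.
The state is a dict: "time": time; "joints": joint angles; "joint_vel": joint speeds; "tau": joint torques, N m; "tcp_pos": TCP position; "tcp_rot": TCP orientation; "contact_force": force on the tool from outside, world axes, zero at the start; "torque": the same for the moment, N m; "finger_gap": finger opening in m; "grip_force": force on a finger pad.
Only numpy, scipy, OpenCV 4.12 (cv2) and the standard library are available. Lean on these libraries where they do the work, as an engineer would, in place of code of your own. Each camera call takes 0.05 s, during which the arm holds its last target. There are 200 camera calls.

## Working session

There is one attempt and no reset: what is moved stays moved. The work goes in short steps, Python scripts to look and compute and a shell command to move; the robot and the scene stay as the last step left them, time stands still between calls to the robot, and variables do not carry over. Pictures are saved under pics/ and viewed, at most 10 in all, crops included, and the job is handed in when it is done.

```bash
mkdir -p pics
python3 - <<'E'
from station import *
import cv2
for n in("scene","top"):
    p=camera_params(n);print(n,p)
    cv2.imwrite(f"pics/{n}0.png",cv2.resize(camera(n)[:,:,::-1],(800,500),interpolation=cv2.INTER_CUBIC))
print(get_state())
E
```

```text
scene {'vfov': 44.46840332012179, 'cx': 321.4762824164501, 'cy': 194.9550807997277, 'k1': -0.012227350664537527, 'extrinsics': array([[ 7.45405384e-02,  9.97217567e-01,  9.12584498e-04,
        -7.46526793e-02],
       [ 6.46526511e-01, -4.76301171e-02, -7.61403207e-01,
        -3.11014177e-01],
       [-7.59241186e-01,  5.73454150e-02, -6.48277968e-01,
         2.05901460e+00],
       [ 0.00000000e+00,  0.00000000e+00,  0.00000000e+00,
         1.00000000e+00]])}
top {'vfov': 45.49375875593138, 'cx': 319.82878519196936, 'cy': 201.88043975911373, 'k1': 0.00796869286909667, 'extrinsics': array([[ 8.18173309e-05, -9.99989493e-01, -4.58326739e-03,
         2.72878839e-02],
       [-9.97123926e-01,  2.65776948e-04, -7.57878920e-02,
         5.80748494e-01],
       [ 7.57883139e-02,  4.57628634e-03, -9.97113428e-01,
         1.29494081e+00],
       [ 0.00000000e+00,  0.00000000e+00,  0.00000000e+00,
         1.00000000e+00]])}
{'time': 0.1, 'joints': array([ 1.07866452e+00,  2.91227423e-01, -1.54031576e-01,  1.12669206e+00,
       -5.59064999e-06,  1.43149053e+00]), 'joint_vel': array([-0.00077753, -0.00068696,  0.00172293, -0.00131015, -0.00297424,
       -0.00111393]), 'tau': array([ 1.31222863e-03, -5.37975812e+01,  3.31919110e+01,  9.31728340e-03,
       -1.84796477e-04,  5.27216159e-06]), 'tcp_pos': array([0.18123392, 0.49232126, 0.23079511]), 'tcp_rot': array([-3.14044833e+00, -1.54804615e-04,  2.78876656e+00]), 'contact_force': array([0.21122933, 0.30861687, 0.56251144]), 'torque': array([ 0.02719051,  0.06447875, -0.01116328]), 'grip_force': 0.0, 'finger_gap': 0.08558997193169147}
```

View pics/scene0.png

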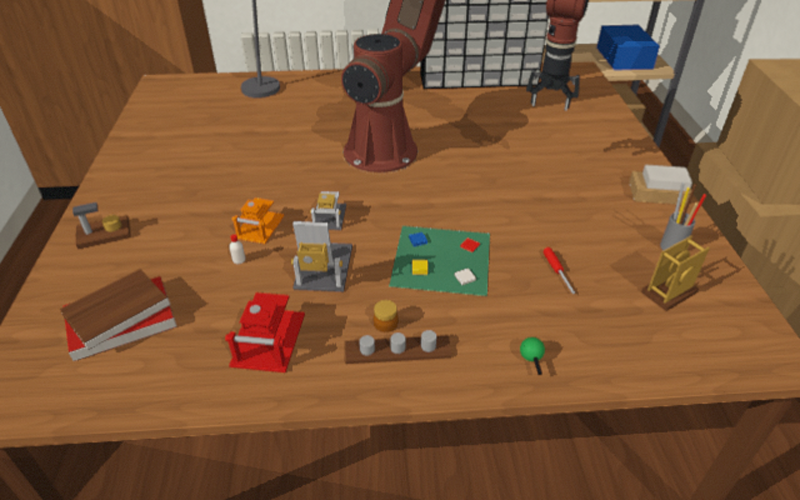

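View pics/top0.png

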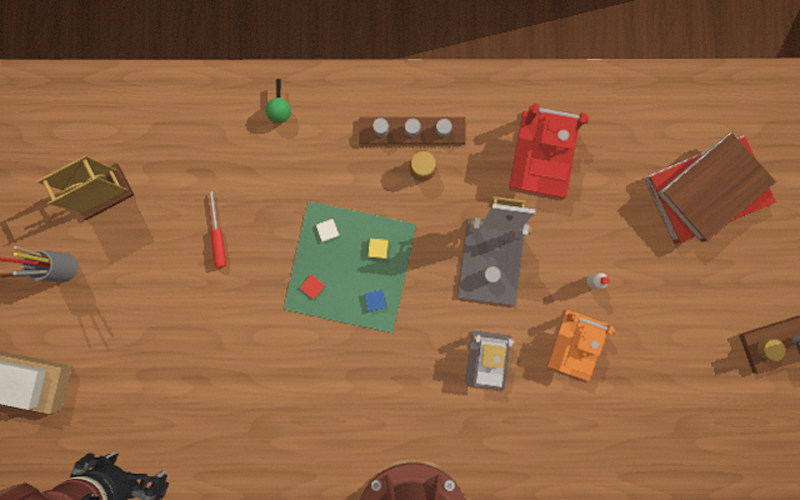

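The top view (800-px scale) shows the large dark-grey stand at about (490,260), with its post at (492,275) and the cradle upright towards far x. The shims are white (327,230), yellow (378,248), red (312,287) and blue (375,300). The jar is at (423,165), the bottle at (598,281) and the screwdriver at (217,230).

```bash
cat > h.py <<'E'
import numpy as np, cv2
from station import *
from scipy.spatial.transform import Rotation as R
def ray(n,u,v):
    p=camera_params(n);f=200/np.tan(np.radians(p['vfov'])/2)
    K=np.array([[f,0,p['cx']],[0,f,p['cy']],[0,0,1]])
    d=cv2.undistortPoints(np.array([[[u,v]]],float),K,np.array([p['k1'],0,0,0]))[0,0]
    E=p['extrinsics'];return -E[:3,:3].T@E[:3,3],E[:3,:3].T@np.r_[d,1]
def onz(n,u,v,z):
    c,d=ray(n,u,v);return c+d*(z-c[2])/d[2]
def proj(n,P):
    p=camera_params(n);f=200/np.tan(np.radians(p['vfov'])/2)
    q=p['extrinsics']@np.r_[P,1];s=q[:2]/q[2];return s*(1+p['k1']*s@s)*f+[p['cx'],p['cy']]
def go(x,y,z,yaw=None):
    s=get_state();Rm=R.from_euler('xyz',s['tcp_rot']);d=Rm.inv().apply(np.array([x,y,z])-s['tcp_pos'])
    print('t',round(s['time'],2),'tcp',s['tcp_pos'].round(4),'rot',s['tcp_rot'].round(4),'shift/0.4:',(d/0.4).round(4))
    if yaw is not None:
        dr=(Rm.inv()*R.from_euler('xyz',[np.pi,0,yaw])).as_rotvec();print('turn/8deg',(dr/np.radians(8)).round(3))
E
python3 - <<'E'
from h import *
im=camera("top");cv2.imwrite('pics/top_raw.png',im[:,:,::-1])
hsv=cv2.cvtColor(im,cv2.COLOR_RGB2HSV)
ht={'red':9,'white':12,'blue':15,'yellow':18}
c0={'red':(250,230),'white':(262,184),'blue':(300,240),'yellow':(302,198)}
for n,z in ht.items():
    x,y=c0[n];s=np.s_[y-18:y+19,x-18:x+19];H,S,V=[hsv[s][:,:,i].astype(int) for i in range(3)]
    m={'red':((H<12)|(H>168))&(S>120),'white':(S<70)&(V>100),'blue':(H>95)&(H<130)&(S>100),'yellow':(H>18)&(H<34)&(S>120)}[n].astype(np.uint8)
    r=cv2.minAreaRect(np.argwhere(m)[:,::-1].astype(np.float32)+[x-18,y-18])
    P=onz('top',*r[0],z/1000);b=np.array([onz('top',*q,z/1000)[:2] for q in cv2.boxPoints(r)])
    e=b[1]-b[0];print(n,m.sum(),P.round(4),'sides',np.linalg.norm(e).round(4),np.linalg.norm(b[2]-b[1]).round(4),'ang',np.degrees(np.arctan2(e[1],e[0]))%90)
c=im[150:260,350:440];cv2.imwrite('pics/st.png',cv2.resize(c[:,:,::-1],None,fx=5.4,fy=5.4,interpolation=cv2.INTER_CUBIC))
s=camera('scene')[165:245,220:300];cv2.imwrite('pics/st2.png',cv2.resize(s[:,:,::-1],None,fx=7,fy=7,interpolation=cv2.INTER_CUBIC))
E
```

```text
Traceback (most recent call last):
cv2.error: OpenCV(4.12.0) /io/opencv/modules/imgproc/src/convhull.cpp:143: error: (-215:Assertion failed) total >= 0 && (depth == CV_32F || depth == CV_32S) in function 'convexHull'
```

Run:
```python
from h import *
im=cv2.imread('pics/top_raw.png')[:,:,::-1].copy()
hsv=cv2.cvtColor(im,cv2.COLOR_RGB2HSV)
ht={'red':9,'white':12,'blue':15,'yellow':18}
c0={'red':(250,230),'white':(262,184),'blue':(300,240),'yellow':(302,198)}
for n,z in ht.items():
    x,y=c0[n];s=np.s_[y-18:y+19,x-18:x+19];H,S,V=[hsv[s][:,:,i].astype(int) for i in range(3)]
    m={'red':((H<12)|(H>168))&(S>120),'white':(S<70)&(V>100),'blue':(H>95)&(H<130)&(S>100),'yellow':(H>18)&(H<34)&(S>120)}[n].astype(np.uint8)
    r=cv2.minAreaRect((np.argwhere(m)[:,::-1]+[x-18,y-18]).astype(np.float32))
    P=onz('top',*r[0],z/1000);b=np.array([onz('top',*q,z/1000)[:2] for q in cv2.boxPoints(r)])
    e=b[1]-b[0];print(n,m.sum(),P.round(4),'sides',np.linalg.norm(e).round(4),np.linalg.norm(b[2]-b[1]).round(4),'ang',np.degrees(np.arctan2(e[1],e[0]))%90)
c=im[150:260,350:440];cv2.imwrite('pics/st.png',cv2.resize(c[:,:,::-1],None,fx=5.4,fy=5.4,interpolation=cv2.INTER_CUBIC))
s=camera('scene')[165:245,220:300];cv2.imwrite('pics/st2.png',cv2.resize(s[:,:,::-1],None,fx=7,fy=7,interpolation=cv2.INTER_CUBIC))
```

```text
red 221 [0.5064 0.2231 0.009 ] sides 0.041 0.0412 ang 49.773604060361905
white 347 [0.6372 0.1902 0.012 ] sides 0.098 0.0899 ang 89.97321198884651
blue 218 [0.476  0.0827 0.015 ] sides 0.0402 0.0407 ang 14.016714116270151
yellow 221 [0.5905 0.0767 0.018 ] sides 0.0389 0.0417 ang 89.97947533638003
```

View pics/st.png

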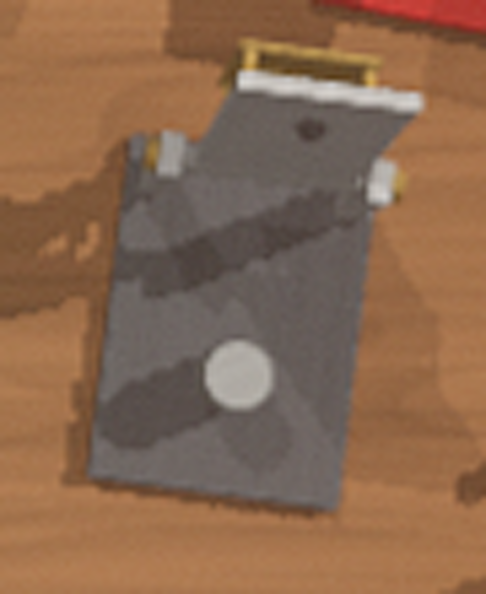

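View pics/st2.png

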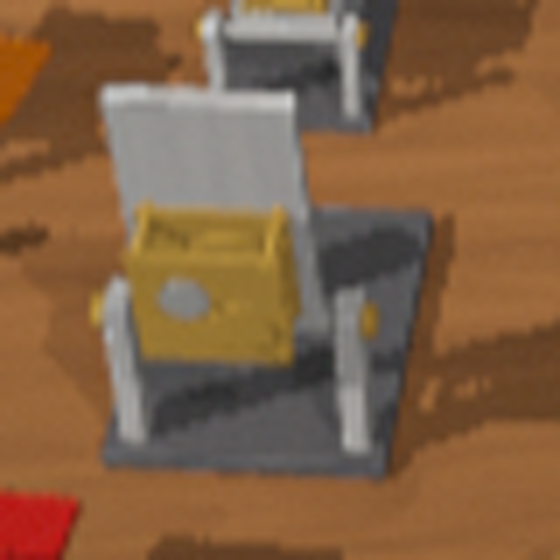

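```bash
cat >> h.py <<'E'
def shim(im,x,y,n,z):
    s=np.s_[y-18:y+19,x-18:x+19];hsv=cv2.cvtColor(im,cv2.COLOR_RGB2HSV)
    g=cv2.resize(im[s],None,fx=6,fy=6,interpolation=cv2.INTER_CUBIC);hs=cv2.cvtColor(g,cv2.COLOR_RGB2HSV)
    H,S,V=[hs[:,:,i].astype(int) for i in range(3)]
    m={'red':((H<12)|(H>168))&(S>150)&(V>110),'white':(S<60)&(V>130),'blue':(H>100)&(H<130)&(S>100),'yellow':(H>18)&(H<32)&(S>120)}[n].astype(np.uint8)
    k=max(cv2.findContours(m,0,1)[0],key=cv2.contourArea)
    r=cv2.minAreaRect(k);tf=lambda q:(np.array(q)+.5)/6-.5+[x-18,y-18]
    P=onz('top',*tf(r[0]),z);b=np.array([onz('top',*tf(q),z)[:2] for q in cv2.boxPoints(r)]);e=b[1]-b[0]
    print(n,cv2.contourArea(k)/36,P.round(4),'sides',np.linalg.norm(e).round(4),np.linalg.norm(b[2]-b[1]).round(4),'ang',(np.degrees(np.arctan2(e[1],e[0]))%90).round(1))
E
python3 - <<'E'
from h import *
im=cv2.imread('pics/top_raw.png')[:,:,::-1].copy()
for n,x,y,z in(('red',250,230,.009),('white',262,184,.012),('blue',300,240,.015),('yellow',302,198,.018)): shim(im,x,y,n,z)
T=lambda q:((q[0]+.5)/5.4-.5+350,(q[1]+.5)/5.4-.5+150)
for z in(.041,.0455,.05):print('post',onz('top',*T((238,375)),z).round(4))
A,B,C=[onz('top',*T(q),.01) for q in((90,475),(338,510),(130,135))]
u=A-B;print(A.round(4),B.round(4),'w',np.linalg.norm(u).round(4),'x axis from near edge',np.degrees(np.arctan2(-u[0],u[1])).round(2))
v=C-A;print('left edge ang',np.degrees(np.arctan2(v[1],v[0])).round(2),np.linalg.norm(v))
th=np.arctan2(-u[0],u[1]);d=np.array([np.cos(th),np.sin(th),0]);print('post from plate',((A+B)/2+.06*d).round(4))
# scene: plate corners far edge (st2.png)
t2=lambda q:((q[0]+.5)/7-.5+220,(q[1]+.5)/7-.5+165)
F,G=[onz('scene',*t2(q),.01) for q in((105,460),(385,472))];print('scene far',F.round(4),G.round(4),np.linalg.norm(F-G),'post',((F+G)/2-.12*d).round(4))
for q in((238,90),(420,105)):print('lip z.22',onz('top',*T(q),.22).round(4))
for q in((170,160),(382,180)):print('pillar',onz('top',*T(q),.085).round(4))
print(get_state()['time'])
go(.55,-.1,.12)
E
```

```text
red 201.40277777777777 [0.5061 0.2231 0.009 ] sides 0.0406 0.0404 ang 51.1
white 240.48611111111111 [0.6327 0.1895 0.012 ] sides 0.045 0.0454 ang 20.7
blue 205.90277777777777 [0.4757 0.0826 0.015 ] sides 0.0413 0.0406 ang 14.0
yellow 214.98611111111111 [0.5909 0.0766 0.018 ] sides 0.0422 0.0419 ang 84.2
post [ 0.5326 -0.1731  0.041 ]
post [ 0.5324 -0.1724  0.0455]
post [ 0.5322 -0.1717  0.05  ]
[ 0.4826 -0.1013  0.01  ] [ 0.4647 -0.228   0.01  ] w 0.128 x axis from near edge -8.01
left edge ang -7.14 0.17697701839676952
post from plate [ 0.5331 -0.173   0.01  ]
scene far [ 0.6473 -0.2492  0.01  ] [ 0.6643 -0.123   0.01  ] 0.12732132077331254 post [ 0.537  -0.1694  0.01  ]
lip z.22 [ 0.6498 -0.1476  0.22  ]
lip z.22 [ 0.6432 -0.2268  0.22  ]
pillar [ 0.6358 -0.1345  0.085 ]
pillar [ 0.626  -0.2377  0.085 ]
0.2
t 0.2 tcp [0.1813 0.4924 0.231 ] rot [-3.1408e+00 -1.0000e-04  2.7888e+00] shift/0.4: [-1.3768 -1.0712  0.2781]
```

```bash
python3 -m pendant '[[[0,0,0],[-0.04,-0.036,0.01],-1],[[0,0,0],[-0.08,-0.072,0.019],-1],[[0,0,0],[-0.08,-0.072,0.019],-1],[[0,0,0],[-0.08,-0.072,0.019],-1],[[0,0,0],[-0.08,-0.072,0.019],-1],[[0,0,0],[-0.08,-0.072,0.019],-1],[[0,0,0],[-0.08,-0.072,0.019],-1],[[0,0,0],[-0.08,-0.072,0.019],-1],[[0,0,0],[-0.08,-0.072,0.019],-1],[[0,0,0],[-0.08,-0.072,0.019],-1],[[0,0,0],[-0.08,-0.072,0.019],-1],[[0,0,0],[-0.08,-0.072,0.019],-1],[[0,0,0],[-0.08,-0.072,0.019],-1],[[0,0,0],[-0.08,-0.072,0.019],-1],[[0,0,0],[-0.08,-0.072,0.019],-1],[[0,0,0],[-0.08,-0.072,0.019],-1],[[0,0,0],[-0.08,-0.072,0.019],-1],[[0,0,0],[-0.08,-0.072,0.019],-1],[[0,0,0],[0,0,0],-1]]' 30; python3 -c "
from h import *
go(.533,-.172,.056)"
```

```text
time: 2.1
tcp_pos: [0.5346, -0.1783, 0.0969]
tcp_rot: [-3.141, 0.001, 2.785]
contact_force: [0.1, -0.0, -0.1]
finger_gap: -0.0001
grip_force: 0.0
t 2.1 tcp [ 0.5346 -0.1783  0.0969] rot [-3.1405e+00  1.5000e-03  2.7852e+00] shift/0.4: [0.0095 0.0134 0.1022]
```

```bash
python3 -m pendant '[[[0,0,0],[0.005,0.007,0.05],-1],[[0,0,0],[0.005,0.006,0.04],-1],[[0,0,0],[0,0,0.012],-1],[[0,0,0],[0,0,0.008],-1],[[0,0,0],[0,0,0.004],-1],[[0,0,0],[0,0,0.003],-1],[[0,0,0],[0,0,0],-1]]'; python3 -m pendant '[[[0,0,0],[0,0,0],-1]]'
```

```text
time: 2.8
tcp_pos: [0.5311, -0.1676, 0.0517]
tcp_rot: [-3.142, 0.001, 2.789]
contact_force: [0.7, -1.2, 0.4]
finger_gap: -0.0001
grip_force: 0.0
time: 2.9
tcp_pos: [0.5311, -0.1677, 0.0517]
tcp_rot: [-3.142, 0.001, 2.789]
contact_force: [-0.8, -0.1, -0.5]
finger_gap: 0.0002
grip_force: 0.0
```

```bash
python3 -m pendant '[[[0,0,0],[-0.005,-0.01,0.003],-1],[[0,0,0],[0,0,0.004],-1],[[0,0,0],[0,0,0],-1]]'; python3 -m pendant '[[[0,0,0],[0,0,0.004],-1],[[0,0,0],[0,0,0.003],-1],[[0,0,0],[0,0,0],-1]]'
```

```text
time: 3.2
tcp_pos: [0.5317, -0.1727, 0.05]
tcp_rot: [-3.141, 0.001, 2.788]
contact_force: [-6.4, 1.0, 18.0]
finger_gap: 0.0001
grip_force: 9.0
time: 3.5
tcp_pos: [0.5317, -0.1727, 0.0498]
tcp_rot: [-3.141, 0.003, 2.789]
contact_force: [-14.9, 4.9, 50.2]
finger_gap: 0.0002
grip_force: 25.5
```

The post's top is at 50 mm, so the gap is 18 mm and takes red (6) plus blue (12). Red goes first.

```bash
python3 -m pendant '[[[0,0,0],[0,0,-0.06],-1],[[0,0,0],[0,0,-0.1],-1],[[0,0,0],[0.02,0.045,-0.04],0.2],[[0,0,0],[0.04,0.091,0],0.2],[[0,0,0],[0.04,0.091,0],0.2],[[0,0,0],[0.04,0.091,0],0.2],[[0,0,0],[0.04,0.091,0],0.2],[[0,0,0],[0.04,0.091,0],0.2],[[0,0,0],[0.04,0.091,0],0.2],[[0,0,0],[0.04,0.091,0],0.2],[[0,0,0],[0.04,0.091,0],0.2],[[0,0,0],[0.04,0.091,0],0.2],[[0,0,0.77],[0.02,0.045,0],0.2],[[0,0,0.78],[0,0,0.04],0.2],[[0,0,0.78],[0,0,0.07],0.2],[[0,0,0],[0,0,0],0.2],[[0,0,0],[0,0,0],0.2]]'; python3 -c "
from h import *
go(.506,.223,.02,np.radians(141.1))
camera('top');im=camera('top');cv2.imwrite('pics/r.png',cv2.resize(im[190:270,210:290,::-1],None,fx=6,fy=6,interpolation=2))"
```

```text
time: 5.2
tcp_pos: [0.5066, 0.2242, 0.0819]
tcp_rot: [-3.141, -0.001, 2.466]
contact_force: [1.3, 0.5, 0.2]
finger_gap: 0.0512
grip_force: 0.0
t 5.2 tcp [0.5066 0.2242 0.0819] rot [-3.1407e+00 -6.0000e-04  2.4663e+00] shift/0.4: [-0.0009 -0.0032  0.1547]
turn/8deg [-0.006 -0.004  0.026]
```

View pics/r.png

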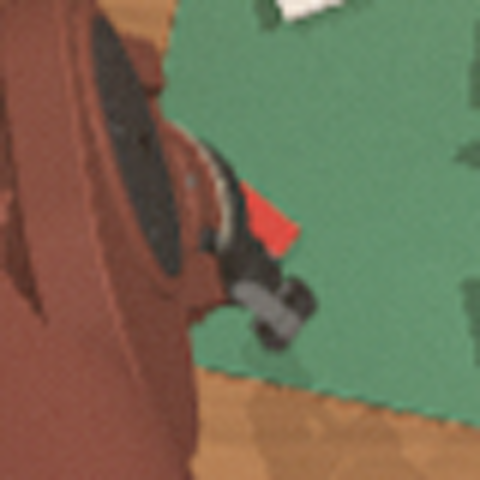

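The red shim's exposed corner is at crop pixel (270,220). The near finger, at (270,315), lies down-right along the closing line, so the jaws straddle it as planned.

```bash
python3 -m pendant '[[[0,0,0],[-0.001,-0.003,0.07],0.2],[[0,0,0],[0,0,0.07],0.2],[[0,0,0],[0,0,0.032],0.2],[[0,0,0],[0,0,0.015],0.2],[[0,0,0],[0,0,0.005],0.2],[[0,0,0],[0,0,0],0.2]]'; python3 -m pendant '[[[0,0,0],[0,0,0.002],0.2],[[0,0,0],[0,0,0],0.2]]'
```

```text
time: 5.9
tcp_pos: [0.507, 0.2235, 0.0057]
tcp_rot: [3.141, 0.001, 2.464]
contact_force: [-0.2, 0.3, 0.0]
finger_gap: 0.051
grip_force: 0.0
time: 6.1
tcp_pos: [0.5068, 0.2235, 0.0048]
tcp_rot: [3.141, 0.001, 2.464]
contact_force: [0.7, 0.2, 1.2]
finger_gap: 0.0512
grip_force: 0.0
```

```bash
python3 -m pendant '[[[0,0,0],[0,0,0.004],0.2],[[0,0,0],[0,0,0],0.2]]'; python3 -m pendant '[[[0,0,0],[0,0,0.004],0.2],[[0,0,0],[0,0,0],0.2]]';python3 -m pendant '[[[0,0,0],[0,0,0.003],0.2],[[0,0,0],[0,0,0],0.2]]'
```

```text
time: 6.3
tcp_pos: [0.5064, 0.2233, 0.0026]
tcp_rot: [3.141, 0.0, 2.463]
contact_force: [-0.3, 0.0, -0.1]
finger_gap: 0.0515
grip_force: 0.0
time: 6.5
tcp_pos: [0.5062, 0.2233, 0.0007]
tcp_rot: [-3.141, -0.0, 2.463]
contact_force: [-0.9, 0.9, 1.1]
finger_gap: 0.0515
grip_force: 0.0
time: 6.7
tcp_pos: [0.5064, 0.2234, -0.0001]
tcp_rot: [3.141, 0.0, 2.463]
contact_force: [-0.7, -0.6, 3.7]
finger_gap: 0.0512
grip_force: 1.6
```

```bash
python3 -m pendant '[[[0,0,0],[0,0,-0.005],0.2],[[0,0,0],[0,0,0],-1],[[0,0,0],[0,0,0],-1],[[0,0,0],[0,0,0],-1],[[0,0,0],[0,0,0],-1],[[0,0,0],[0,0,-0.04],-1],[[0,0,0],[0,0,-0.1],-1],[[0,0,0],[0,0,-0.1],-1],[[0,0,0],[0,0,0],-1]]' 40; python3 -c "
from h import *
go(.5325,-.172,.1)"
```

```text
time: 7.6
tcp_pos: [0.5096, 0.2243, 0.1026]
tcp_rot: [3.135, 0.005, 2.464]
contact_force: [1.5, 0.3, 0.2]
finger_gap: 0.0382
grip_force: 40.7
t 7.6 tcp [0.5096 0.2243 0.1026] rot [3.1349 0.0047 2.4636] shift/0.4: [-0.666  -0.7359  0.0047]
```

```bash
python3 -m pendant '[[[0,0,0],[-0.033,-0.037,0],-1],[[0,0,0],[-0.067,-0.074,0],-1],[[0,0,0],[-0.067,-0.074,0],-1],[[0,0,0],[-0.067,-0.074,0],-1],[[0,0,0],[-0.067,-0.074,0],-1],[[0,0,0],[-0.067,-0.074,0],-1],[[0,0,0],[-0.067,-0.074,0],-1],[[0,0,0],[-0.067,-0.074,0],-1],[[0,0,0],[-0.067,-0.074,0],-1],[[0,0,0],[-0.067,-0.074,0],-1],[[0,0,0],[-0.03,-0.033,0],-1],[[0,0,0],[0,0,0],-1],[[0,0,0],[0,0,0],-1],[[0,0,0],[0,0,0],-1]]'; python3 -c "
from h import *
go(.5325,-.172,.06)
im=camera('top');cv2.imwrite('pics/p.png',np.hstack([cv2.resize(im[170:260,350:440,::-1],(400,400),interpolation=2),cv2.resize(camera('scene')[150:240,220:310,::-1],(400,400),interpolation=2)]))"
```

```text
time: 9.0
tcp_pos: [0.5288, -0.1716, 0.0974]
tcp_rot: [3.141, -0.001, 2.465]
contact_force: [0.8, -0.1, -1.0]
finger_gap: 0.0385
grip_force: 40.7
t 9.0 tcp [ 0.5288 -0.1716  0.0974] rot [ 3.1415e+00 -1.1000e-03  2.4647e+00] shift/0.4: [-0.0079  0.005   0.0936]
```

View pics/p.png

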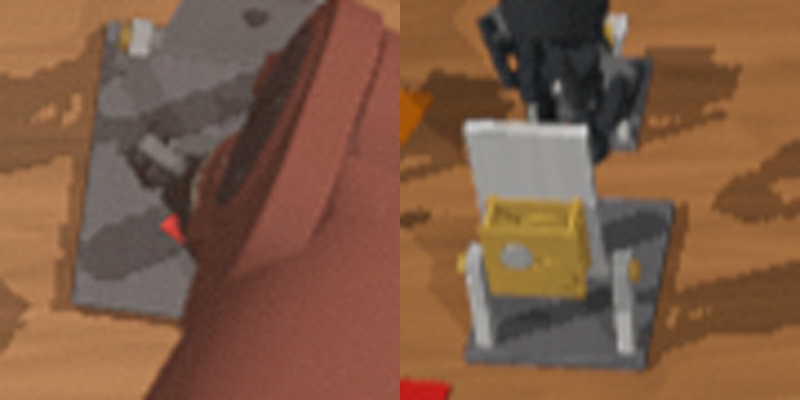

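Red is in the jaws, with its corner at (172,230) in the left half. The scene half shows the gripper clear of the cradle. Lowering next.

```bash
python3 -m pendant '[[[0,0,0],[-0.008,0.005,0.04],-1],[[0,0,0],[0,0,0.05],-1],[[0,0,0],[0,0,0.014],-1],[[0,0,0],[0,0,0.006],-1],[[0,0,0],[0,0,0],-1]]'; python3 -m pendant '[[[0,0,0],[0,0,0.005],-1],[[0,0,0],[0,0,0],-1]]'
```

```text
time: 9.6
tcp_pos: [0.533, -0.1732, 0.054]
tcp_rot: [-3.142, 0.0, 2.464]
contact_force: [-0.1, -0.8, -0.6]
finger_gap: 0.0385
grip_force: 40.7
time: 9.8
tcp_pos: [0.5332, -0.1736, 0.0522]
tcp_rot: [3.141, 0.001, 2.464]
contact_force: [-0.2, 0.1, 0.1]
finger_gap: 0.0382
grip_force: 40.7
```

```bash
python3 -m pendant '[[[0,0,0],[0.002,0.003,0.004],-1],[[0,0,0],[0,0,0.001],-1],[[0,0,0],[0,0,0],-1]]'; python3 -m pendant '[[[0,0,0],[0,0,0.003],-1],[[0,0,0],[0,0,0],-1]]'; python3 -m pendant '[[[0,0,0],[0,0,0.002],-1],[[0,0,0],[0,0,0],-1]]'
```

```text
time: 10.1
tcp_pos: [0.533, -0.172, 0.0497]
tcp_rot: [-3.142, 0.0, 2.463]
contact_force: [-0.6, 0.5, -0.2]
finger_gap: 0.0387
grip_force: 40.7
time: 10.3
tcp_pos: [0.5331, -0.1721, 0.0492]
tcp_rot: [3.141, 0.001, 2.463]
contact_force: [-1.9, 0.3, 8.9]
finger_gap: 0.0385
grip_force: 41.5
time: 10.5
tcp_pos: [0.5332, -0.1722, 0.0491]
tcp_rot: [3.141, 0.001, 2.463]
contact_force: [-5.0, 2.6, 17.4]
finger_gap: 0.0386
grip_force: 42.5
```

```bash
python3 -m pendant '[[[0,0,0],[0,0,-0.003],-1],[[0,0,0],[0,0,0],0.2],[[0,0,0],[0,0,0],0.2],[[0,0,0],[0,0,0],0.2],[[0,0,0],[0,0,-0.04],0.2],[[0,0,0],[0,0,-0.1],0.2],[[0,0,0],[0,0,0],0.2]]'; python3 -c "
from h import *
go(.4757,.0826,.1,np.radians(104));print(get_state()['joints'])"
```

```text
time: 11.2
tcp_pos: [0.5356, -0.1732, 0.1089]
tcp_rot: [3.14, 0.006, 2.464]
contact_force: [1.1, -0.6, 0.7]
finger_gap: 0.0511
grip_force: 0.0
t 11.2 tcp [ 0.5356 -0.1732  0.1089] rot [3.1401 0.0063 2.4635] shift/0.4: [0.518  0.4042 0.0197]
turn/8deg [0.025 0.04  4.644]
[-4.42733541e-01  4.52333309e-01 -2.52213844e-01  8.59792992e-01
  3.67221617e-05  2.35351124e-01]
```

```bash
python3 -m pendant '[[[0,0,0],[0.04,0.031,0],0.2],[[0,0,0],[0.079,0.0615,0],0.2],[[0,0,0],[0.079,0.0615,0],0.2],[[0,0,0],[0.079,0.0615,0],0.2],[[0,0,0],[0.079,0.0615,0],0.2],[[0,0,0],[0.079,0.0615,0],0.2],[[0,0,0],[0.079,0.0615,0],0.2],[[0,0,0.6],[0,0,0],0.2],[[0,0,0.8],[0,0,0],0.2],[[0,0,0.8],[0,0,0],0.2],[[0,0,0.8],[0,0,0],0.2],[[0,0,0.8],[0,0,0.04],0.2],[[0,0,0.84],[0,0,0.06],0.2],[[0,0,0],[0,0,0],0.2],[[0,0,0],[0,0,0],0.2]]'; python3 -c "
from h import *
go(.4757,.0826,.009,np.radians(104))
im=camera('top');cv2.imwrite('pics/b.png',np.hstack([cv2.resize(im[170:260,350:440,::-1],(400,400),interpolation=2),cv2.resize(im[195:285,255:345,::-1],(400,400),interpolation=2)]))
shim(im,393,219,'red',.056)"
```

```text
time: 12.7
tcp_pos: [0.4721, 0.0819, 0.0645]
tcp_rot: [-3.14, -0.001, 1.819]
contact_force: [-0.2, -0.6, -0.5]
finger_gap: 0.0512
grip_force: 0.0
t 12.7 tcp [0.4721 0.0819 0.0645] rot [-3.1395e+00 -6.0000e-04  1.8193e+00] shift/0.4: [-0.0005  0.0095  0.1388]
turn/8deg [-0.015 -0.004  0.03 ]
red 215.38888888888889 [ 0.5334 -0.1714  0.056 ] sides 0.0404 0.0408 ang 51.8
```

View pics/b.png

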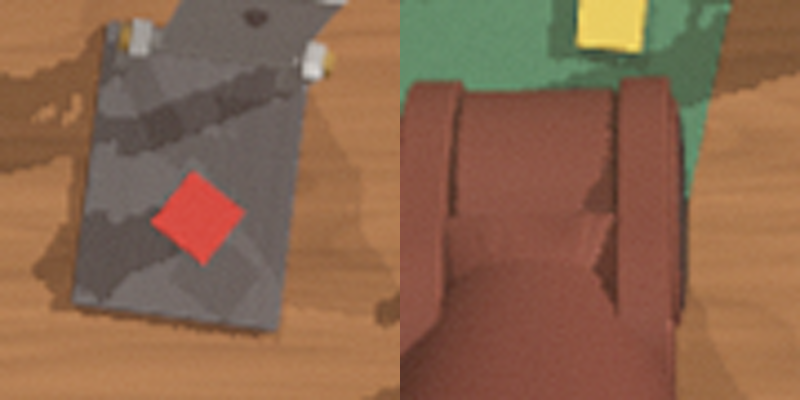

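Red lies flat at (198,218) in the left half, measured at (0.533,-0.171), so it is centred on the post. Now the blue grasp.

```bash
python3 -m pendant '[[[0,0,0],[0,0.009,0.04],0.2],[[0,0,0],[0,0,0.06],0.2],[[0,0,0],[0,0,0.028],0.2],[[0,0,0],[0,0,0.014],0.2],[[0,0,0],[0,0,0.004],0.2],[[0,0,0],[0,0,0],0.2]]'; python3 -c "
from h import *
go(.4757,.0826,.0045)"
```

```text
time: 13.35
tcp_pos: [0.4771, 0.0824, 0.007]
tcp_rot: [3.141, 0.0, 1.816]
contact_force: [-0.5, -0.3, -0.2]
finger_gap: 0.0514
grip_force: 0.0
t 13.35 tcp [0.4771 0.0824 0.007 ] rot [3.141e+00 2.000e-04 1.816e+00] shift/0.4: [ 0.0014 -0.0033  0.0063]
```

```bash
python3 -m pendant '[[[0,0,0],[0.001,-0.003,0.004],0.2],[[0,0,0],[0,0,0],-1],[[0,0,0],[0,0,0],-1],[[0,0,0],[0,0,0],-1],[[0,0,0],[0,0,0],-1]]' 40; python3 -m pendant '[[[0,0,0],[0,0,-0.04],-1],[[0,0,0],[0,0,-0.1],-1],[[0,0,0],[0,0,-0.1],-1],[[0,0,0],[0,0,-0.02],-1],[[0,0,0],[0,0,0],-1],[[0,0,0],[0,0,0],-1]]'; python3 -c "
from h import *
go(.533,-.172,.1)"
```

```text
time: 13.85
tcp_pos: [0.4756, 0.0825, 0.0055]
tcp_rot: [3.141, 0.0, 1.816]
contact_force: [-2.4, -0.6, 5.9]
finger_gap: 0.0389
grip_force: 40.2
time: 14.45
tcp_pos: [0.4749, 0.0825, 0.1081]
tcp_rot: [-3.141, -0.0, 1.816]
contact_force: [0.7, 0.4, -0.7]
finger_gap: 0.0387
grip_force: 40.7
t 14.45 tcp [0.4749 0.0825 0.1081] rot [-3.1407e+00 -2.0000e-04  1.8156e+00] shift/0.4: [-0.6524 -0.0132  0.0201]
```

```bash
python3 -m pendant '[[[0,0,0],[-0.04,0,0],-1],[[0,0,0],[-0.1,-0.002,0],-1],[[0,0,0],[-0.1,-0.002,0],-1],[[0,0,0],[-0.1,-0.002,0],-1],[[0,0,0],[-0.1,-0.002,0],-1],[[0,0,0],[-0.1,-0.002,0],-1],[[0,0,0],[-0.08,-0.002,0],-1],[[0,0,0],[-0.032,-0.003,0],-1],[[0,0,0],[0,0,0.04],-1],[[0,0,0],[0,0,0.03],-1],[[0,0,0],[0,0,0],-1],[[0,0,0],[0,0,0],-1]]'; python3 -c "
from h import *
go(.533,-.172,.064)"
```

```text
time: 15.65
tcp_pos: [0.5323, -0.171, 0.0803]
tcp_rot: [-3.14, -0.001, 1.816]
contact_force: [-0.5, 0.5, 0.2]
finger_gap: 0.0391
grip_force: 40.6
t 15.65 tcp [ 0.5323 -0.171   0.0803] rot [-3.1403e+00 -1.2000e-03  1.8165e+00] shift/0.4: [-0.0029  0.0012  0.0408]
```

```bash
python3 -m pendant '[[[0,0,0],[-0.002,0.001,0.025],-1],[[0,0,0],[0,0,0.012],-1],[[0,0,0],[0,0,0.005],-1],[[0,0,0],[0,0,0],-1]]'; python3 -m pendant '[[[0,0,0],[0,0,0.005],-1],[[0,0,0],[0,0,0.003],-1],[[0,0,0],[0,0,0],-1]]'; python3 -m pendant '[[[0,0,0],[0,0,0.003],-1],[[0,0,0],[0,0,0],-1]]'
```

```text
time: 16.05
tcp_pos: [0.5333, -0.1725, 0.0638]
tcp_rot: [-3.141, -0.0, 1.816]
contact_force: [-0.2, 0.5, 0.0]
finger_gap: 0.0381
grip_force: 40.6
time: 16.35
tcp_pos: [0.5334, -0.1727, 0.0608]
tcp_rot: [-3.142, -0.0, 1.816]
contact_force: [-0.4, 0.9, 0.1]
finger_gap: 0.0385
grip_force: 40.6
time: 16.55
tcp_pos: [0.5334, -0.1727, 0.0597]
tcp_rot: [-3.142, -0.0, 1.816]
contact_force: [0.6, -0.0, -0.0]
finger_gap: 0.0388
grip_force: 40.6
```

```bash
python3 -m pendant '[[[0,0,0],[0,0,0.003],-1],[[0,0,0],[0,0,0],-1]]'; python3 -m pendant '[[[0,0,0],[0,0,0.002],-1],[[0,0,0],[0,0,0],-1]]'
```

```text
time: 16.75
tcp_pos: [0.5336, -0.1727, 0.0586]
tcp_rot: [3.141, 0.0, 1.816]
contact_force: [-0.1, 0.6, 0.5]
finger_gap: 0.0385
grip_force: 40.7
time: 16.95
tcp_pos: [0.5336, -0.1728, 0.0585]
tcp_rot: [3.141, 0.0, 1.816]
contact_force: [-3.0, 0.8, 10.1]
finger_gap: 0.0387
grip_force: 41.7
```

```bash
python3 -m pendant '[[[0,0,0],[0,0,-0.002],-1],[[0,0,0],[0,0,0],0.2],[[0,0,0],[0,0,0],0.2],[[0,0,0],[0,0,0],0.2],[[0,0,0],[0,0,-0.03],0.2],[[0,0,0],[0,0,-0.08],0.2],[[0,0,0],[0,0,-0.1],-1],[[0,0,0],[0,0,-0.1],-1],[[0,0,0],[0,0,-0.1],-1],[[0,0,0],[0,0,-0.09],-1],[[0,0,0],[0,0,-0.02],-1],[[0,0,0],[0,0,0],-1]]' ; python3 -c "
from h import *
go(.706,-.195,.26)
im=camera('top');cv2.imwrite('pics/c.png',np.hstack([cv2.resize(im[150:260,350:460,::-1],(400,400),interpolation=2),cv2.resize(camera('scene')[150:240,220:310,::-1],(400,400),interpolation=2)]))
shim(im,393,219,'blue',.068)"
```

```text
time: 18.15
tcp_pos: [0.5342, -0.173, 0.2684]
tcp_rot: [3.139, 0.002, 1.816]
contact_force: [-0.3, -0.8, -0.9]
finger_gap: -0.0001
grip_force: 0.0
t 18.15 tcp [ 0.5342 -0.173   0.2684] rot [3.1391e+00 2.1000e-03 1.8156e+00] shift/0.4: [-0.1575  0.4034  0.0223]
blue 212.13888888888889 [ 0.5335 -0.1724  0.068 ] sides 0.0413 0.0401 ang 15.1
```

View pics/c.png

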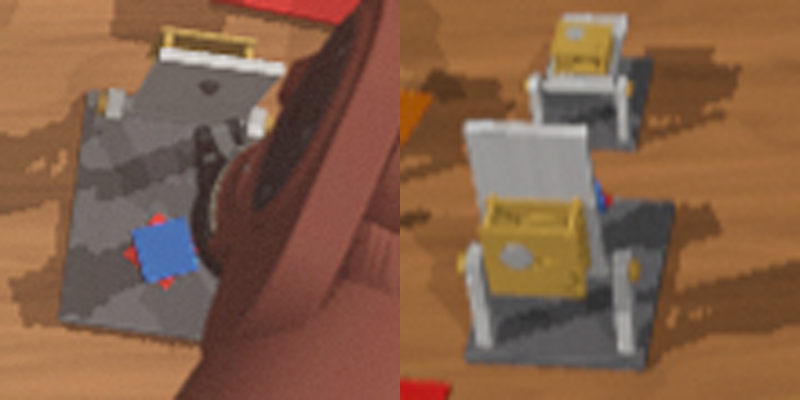

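The blue shim sits squarely on red at (167,250) in the left half, measured at (0.5335,-0.1724), and the cradle is still upright. Next, go over and behind the cradle.

```bash
python3 -m pendant '[[[0,0,0],[-0.015,0.04,0],-1],[[0,0,0],[-0.036,0.092,0],-1],[[0,0,0],[-0.036,0.092,0],-1],[[0,0,0],[-0.036,0.092,0],-1],[[0,0,0],[-0.036,0.09,0],-1],[[0,0,0],[0,0,0],-1],[[0,0,0],[0,0,0],-1]]' ; python3 -m pendant '[[[0,0,0],[0,0,0.05],-1],[[0,0,0],[0,0,0.08],-1],[[0,0,0],[0,0,0.04],-1],[[0,0,0],[0,0,0],-1],[[0,0,0],[0,0,0],-1]]'; python3 -c "
from h import *
go(.69,-.193,.2)
d=np.array([.9914,-.1305]);h=np.array([.533,-.172])+.1*d
s0=get_state();Rm=R.from_euler('xyz',s0['tcp_rot']);prev=s0['tcp_pos']
for th in np.arange(1.7,-.01,-.1):
    sn,c=np.sin(th),np.cos(th);q=np.array([-.122*c+sn*(.004+.013*abs(sn)),.122*sn+c*(.004)+.0])
    P=np.r_[h+q[0]*d,.08+q[1]];print(round(th,2),P.round(4),(Rm.inv().apply(P-prev)/.4).round(3));prev=P"
```

```text
time: 18.95
tcp_pos: [0.706, -0.1948, 0.2628]
tcp_rot: [-3.137, -0.003, 1.816]
contact_force: [1.2, 0.2, -0.6]
finger_gap: -0.0001
grip_force: 0.0
time: 19.45
tcp_pos: [0.7055, -0.1949, 0.1995]
tcp_rot: [-3.141, -0.0, 1.815]
contact_force: [0.8, 0.1, 0.4]
finger_gap: -0.0
grip_force: 0.0
t 19.45 tcp [ 0.7055 -0.1949  0.1995] rot [-3.1415e+00 -1.0000e-04  1.8154e+00] shift/0.4: [ 0.0139 -0.0364 -0.0011]
1.7 [ 0.6643 -0.1893  0.2005] [ 0.038 -0.096 -0.002]
1.6 [ 0.6525 -0.1877  0.2018] [ 0.011 -0.028 -0.003]
1.5 [ 0.6404 -0.1861  0.202 ] [ 0.011 -0.029 -0.   ]
1.4 [ 0.628  -0.1845  0.2009] [ 0.011 -0.029  0.003]
1.3 [ 0.6156 -0.1829  0.1986] [ 0.011 -0.029  0.006]
1.2 [ 0.6032 -0.1812  0.1952] [ 0.011 -0.029  0.009]
1.1 [ 0.591  -0.1796  0.1905] [ 0.011 -0.029  0.012]
1.0 [ 0.5793 -0.1781  0.1848] [ 0.011 -0.028  0.014]
0.9 [ 0.568  -0.1766  0.1781] [ 0.01  -0.026  0.017]
0.8 [ 0.5573 -0.1752  0.1703] [ 0.01  -0.025  0.019]
0.7 [ 0.5475 -0.1739  0.1617] [ 0.009 -0.023  0.022]
0.6 [ 0.5387 -0.1727  0.1522] [ 0.008 -0.021  0.024]
0.5 [ 0.5309 -0.1717  0.142 ] [ 0.007 -0.018  0.025]
0.4 [ 0.5242 -0.1708  0.1312] [ 0.006 -0.016  0.027]
0.3 [ 0.5189 -0.1701  0.1199] [ 0.005 -0.013  0.028]
0.2 [ 0.5149 -0.1696  0.1082] [ 0.004 -0.009  0.029]
0.1 [ 0.5123 -0.1693  0.0962] [ 0.002 -0.006  0.03 ]
-0.0 [ 0.5112 -0.1691  0.084 ] [ 0.001 -0.003  0.03 ]
```

```bash
python3 -m pendant '[[[0,0,0],[0.01,-0.025,0],-1],[[0,0,0],[0.01,-0.025,0],-1],[[0,0,0],[0.009,-0.023,-0.001],-1],[[0,0,0],[0.009,-0.023,-0.002],-1],[[0,0,0],[0.008,-0.02,-0.002],-1],[[0,0,0],[0.008,-0.02,0],-1],[[0,0,0],[0.008,-0.02,0.001],-1],[[0,0,0],[0.008,-0.02,0.003],-1],[[0,0,0],[0.008,-0.02,0.004],-1],[[0,0,0],[0.008,-0.02,0.005],-1],[[0,0,0],[0,0,0],-1]]' ; python3 -c "
from h import *
go(.6032,-.1812,.1952)
cv2.imwrite('pics/d.png',cv2.resize(camera('scene')[130:240,210:320,::-1],(600,600),interpolation=2))"
```

```text
time: 20.55
tcp_pos: [0.6142, -0.1828, 0.1975]
tcp_rot: [3.139, 0.002, 1.815]
contact_force: [0.5, -0.7, 0.2]
finger_gap: -0.0003
grip_force: 0.0
t 20.55 tcp [ 0.6142 -0.1828  0.1975] rot [3.1393e+00 1.8000e-03 1.8153e+00] shift/0.4: [ 0.0106 -0.0257  0.0058]
```

View pics/d.png

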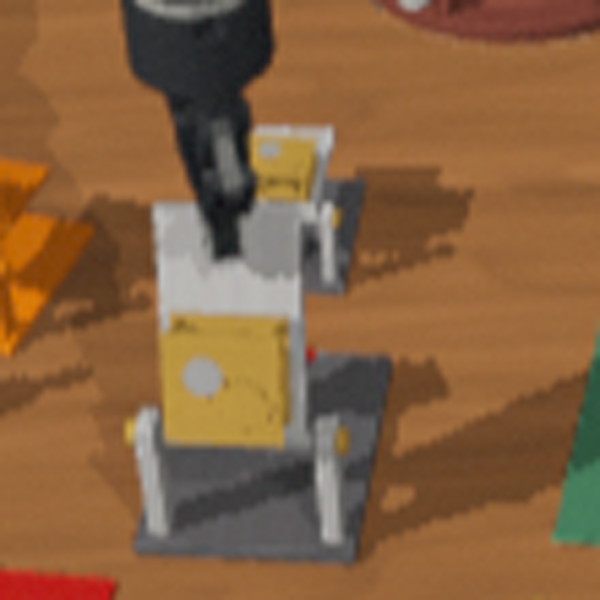

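The cradle has tilted forward, with the closed fingertips on its bare upper face at (225,245). Continuing down the arc.

```bash
python3 -m pendant '[[[0,0,0],[0.005,-0.014,0.003],-1],[[0,0,0],[0.006,-0.014,0.004],-1],[[0,0,0],[0.008,-0.021,0.008],-1],[[0,0,0],[0.008,-0.021,0.009],-1],[[0,0,0],[0.008,-0.021,0.011],-1],[[0,0,0],[0.008,-0.02,0.013],-1],[[0,0,0],[0.008,-0.019,0.014],-1],[[0,0,0],[0.007,-0.018,0.015],-1],[[0,0,0],[0.007,-0.017,0.017],-1],[[0,0,0],[0.006,-0.016,0.018],-1],[[0,0,0],[0.006,-0.014,0.018],-1],[[0,0,0],[0.005,-0.013,0.02],-1],[[0,0,0],[0.005,-0.012,0.02],-1],[[0,0,0],[0.004,-0.01,0.021],-1],[[0,0,0],[0.004,-0.009,0.022],-1],[[0,0,0],[0,0,0],-1],[[0,0,0],[0,0,0],-1]]' ; python3 -c "
from h import *
go(.5149,-.1696,.1082)"
```

```text
time: 22.3
tcp_pos: [0.512, -0.1688, 0.1098]
tcp_rot: [-3.141, -0.001, 1.816]
contact_force: [-0.4, -0.8, -0.6]
finger_gap: 0.0001
grip_force: 0.0
t 22.3 tcp [ 0.512  -0.1688  0.1098] rot [-3.1409e+00 -5.0000e-04  1.8156e+00] shift/0.4: [-0.0038  0.0065  0.004 ]
```

```bash
python3 -m pendant '[[[0,0,0],[0,0,0.015],-1],[[0,0,0],[0,0,0.015],-1],[[0,0,0],[0,0,0.01],-1],[[0,0,0],[0,0,0.008],-1],[[0,0,0],[0,0,0],-1]]'; python3 -m pendant '[[[0,0,0],[0,0,0.004],-1],[[0,0,0],[0,0,0.004],-1],[[0,0,0],[0,0,0],-1]]'; python3 -m pendant '[[[0,0,0],[0,0,0.003],-1],[[0,0,0],[0,0,0],-1]]'; python3 -m pendant '[[[0,0,0],[0,0,0.003],-1],[[0,0,0],[0,0,0],-1]]'
```

```text
time: 22.8
tcp_pos: [0.512, -0.1687, 0.0903]
tcp_rot: [-3.141, -0.001, 1.816]
contact_force: [0.9, 0.2, 0.4]
finger_gap: 0.0001
grip_force: 0.0
time: 23.1
tcp_pos: [0.5123, -0.1689, 0.0876]
tcp_rot: [3.142, 0.0, 1.816]
contact_force: [-1.4, 0.4, -0.2]
finger_gap: 0.0
grip_force: 0.0
time: 23.3
tcp_pos: [0.5124, -0.1689, 0.0865]
tcp_rot: [3.141, 0.0, 1.816]
contact_force: [0.4, -0.4, 0.2]
finger_gap: -0.0
grip_force: 0.0
time: 23.5
tcp_pos: [0.5123, -0.1689, 0.0852]
tcp_rot: [3.142, 0.0, 1.816]
contact_force: [-0.0, 0.7, 0.1]
finger_gap: -0.0
grip_force: 0.0
```

```bash
python3 -m pendant '[[[0,0,0],[0,0,0.003],-1],[[0,0,0],[0,0,0],-1]]'; python3 -m pendant '[[[0,0,0],[0,0,0.003],-1],[[0,0,0],[0,0,0],-1]]'
```

```text
time: 23.7
tcp_pos: [0.5123, -0.1689, 0.084]
tcp_rot: [-3.142, -0.0, 1.816]
contact_force: [-0.3, 0.6, -1.3]
finger_gap: -0.0002
grip_force: 0.0
time: 23.9
tcp_pos: [0.5123, -0.1689, 0.0833]
tcp_rot: [3.141, 0.0, 1.816]
contact_force: [-2.1, 1.3, 5.7]
finger_gap: -0.0004
grip_force: 3.1
```

```bash
python3 -m pendant '[[[0,0,0],[0,0,0.002],-1],[[0,0,0],[0,0,0],-1],[[0,0,0],[0,0,0],-1]]'; python3 -m pendant '[[[0,0,0],[0,0,-0.005],-1],[[0,0,0],[0,0,-0.02],-1],[[0,0,0],[0,0,-0.1],-1],[[0,0,0],[0,0,-0.1],-1],[[0,0,0],[0,0,-0.1],-1],[[0,0,0],[0.1,0,0],-1],[[0,0,0],[0.1,0,0],-1],[[0,0,0],[0.1,0,0],-1],[[0,0,0],[0.1,0,0],-1],[[0,0,0],[0,0,0],-1],[[0,0,0],[0,0,0],-1]]'; python3 -c "
from h import *
cv2.imwrite('pics/e.png',np.hstack([cv2.resize(camera('top')[150:260,350:460,::-1],(400,400),interpolation=2),cv2.resize(camera('scene')[150:240,220:310,::-1],(400,400),interpolation=2)]))"
```

```text
time: 24.2
tcp_pos: [0.5123, -0.1689, 0.0831]
tcp_rot: [3.141, 0.0, 1.816]
contact_force: [-3.9, 1.4, 13.0]
finger_gap: 0.0001
grip_force: 6.7
time: 25.3
tcp_pos: [0.4736, -0.0131, 0.2126]
tcp_rot: [3.141, 0.001, 1.818]
contact_force: [0.7, -0.4, 0.2]
finger_gap: 0.0002
grip_force: 0.0
```

View pics/e.png

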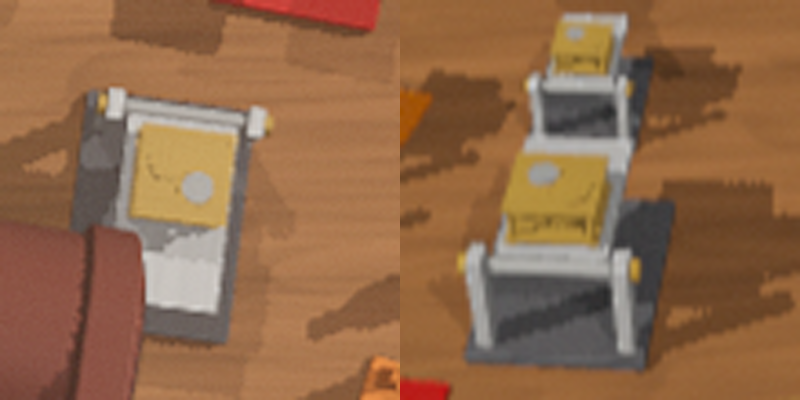

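The cradle is down and level: its lip is at (185,300) in the left half, and the robot is clear. The final press met a firm stop at the expected height.

```bash
python3 -c "
from station import *
print(finish_job())"
```

```text
the job is handed in; nothing more can be done
None
```

I handed the job in at about 25 s of the 72 s, but the judge returned no verdict: I felt the post at 50 mm, stacked red (6 mm) and blue (12 mm) on it, about 1 mm off its axis by the camera, and lowered the cradle until it met a firm stop with the fingertip at about 83 mm (84 mm is level), then let go with the arm clear.

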